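# Count along the sherd rack and push the sherd into the third gap

### The job

Starting at the end of the wooden rack that has the tall knobbed post, run a fingertip along the back rail and flick the springy tabs one after the other, one per gap, to count to the third gap; leave the fourth tab alone. Then push the sherd that lies in front of the rack along the table into that third gap, until it lies well inside between the dividers. Do not pick the sherd up, and leave the two racked sherds, the loupe and the wax block where they are.

Things in the scene. Friction and masses are not known exactly. Their poses are not given: they have to be found in the camera images.
- rack: Wooden divider rack, fixed, floorless, open to the front (-x, robot side; yaw within 0.15 rad). Origin: centre of its foot on the table, z up. Five dividers along x, 5 mm thick, 26 mm high, at y = 120, 60, 0, -60, -120 mm, front ends at x = -52 mm; four gaps 55 mm wide. Back rail x = 42 to 50 mm, 36 mm high. A plaster bowl stands behind, a tray and a big rebuilt pot to the right: cross them high.
- end_post: Tall knobbed wooden post, 70 mm high, 21 mm across, fixed beside one end of the rack (rack frame x = -30 mm, y = +134 or -134 mm); the gap next to it is the first. Origin at its foot. A plain stub, 18 mm high, stands at the other end.
- loose_sherd: Pot sherd, 38 x 46 x 11 mm (no point is over 30 mm from its origin), about 30 g, lying alone on the table in front of the rack. Origin at the centre of its underside, z up.
- kept_sherd_1: Sherd 31 x 42 x 12 mm lying in the leftmost (+y) gap. Stays there. Origin at the centre of its underside.
- kept_sherd_2: Sherd 29 x 52 x 11 mm lying in the rightmost (-y) gap. Stays there. Origin at the centre of its underside.
- loupe: Black loupe, 35 mm across, 34 mm high, standing on the table left of the work. Origin at the centre of its underside.
- wax_block: Block of modelling wax, 38 x 62 x 22 mm, on the table left of the rack. Origin at the centre of its underside.
- gap_a (a point): Middle of the mouth of the leftmost gap, on the table (rack frame x = -50, y = 90 mm); does not say its number in the count.
- gap_b (a point): Middle of the mouth of the second from the left gap, on the table (rack frame x = -50, y = 30 mm); does not say its number in the count.
- gap_c (a point): Middle of the mouth of the third from the left gap, on the table (rack frame x = -50, y = -30 mm); does not say its number in the count.
- gap_d (a point): Middle of the mouth of the rightmost gap, on the table (rack frame x = -50, y = -90 mm); does not say its number in the count.
- tab_a (a joint): Springy steel tab standing up from the back rail over the middle of the leftmost gap (rack frame x = 46 mm). Blade 16 mm wide (x), 3 mm thick (y), from its hinge 37 mm above the table to its top at 64 mm. Value 0 upright, positive leaning to the right (-y), up to 1.3 rad either way; springs back upright by itself, about 1.5 N at the top bends it 1 rad.
- tab_b (a joint): Springy steel tab standing up from the back rail over the middle of the second from the left gap (rack frame x = 46 mm). Blade 16 mm wide (x), 3 mm thick (y), from its hinge 37 mm above the table to its top at 64 mm. Value 0 upright, positive leaning to the right (-y), up to 1.3 rad either way; springs back upright by itself, about 1.5 N at the top bends it 1 rad.
- tab_c (a joint): Springy steel tab standing up from the back rail over the middle of the third from the left gap (rack frame x = 46 mm). Blade 16 mm wide (x), 3 mm thick (y), from its hinge 37 mm above the table to its top at 64 mm. Value 0 upright, positive leaning to the right (-y), up to 1.3 rad either way; springs back upright by itself, about 1.5 N at the top bends it 1 rad.
- tab_d (a joint): Springy steel tab standing up from the back rail over the middle of the rightmost gap (rack frame x = 46 mm). Blade 16 mm wide (x), 3 mm thick (y), from its hinge 37 mm above the table to its top at 64 mm. Value 0 upright, positive leaning to the right (-y), up to 1.3 rad either way; springs back upright by itself, about 1.5 N at the top bends it 1 rad.
There are look-alikes about, which are no part of the job. Leave any green, orange or pink look-alike of the loose_sherd alone.

How it is judged:
By the outcome, as a careful person would: the job done as asked, in the order asked, and still so for the second after the job is handed in, with the robot touching nothing.
It also fails if it takes over 59 s, if anything falls off the work surface, if the arm or the gripper's body presses on something with over 40 N, if the wrist force passes 120 N, or if a joint passes its speed limit or range.

### The arm

A 7-joint arm with a two-finger parallel gripper is mounted at the origin on a cart in front of the work surface, level with it; the furniture and walls round the work are solid. World frame = base frame: x ahead of the robot, y to its left, z up, the work surface at z = 0. Lengths are in m, angles in rad, forces in N, time in s.
With the tool pointing down it reaches from about 0.4 to 0.875 m from the base axis. Payload 19.3 kg.
Tool frame: the origin (TCP) lies midway between the tips of the shut fingers; the grasp point (between the pads) lies 19 mm behind it (bot.pinch_z is the distance from the TCP to the grasp point, in m); z points along the fingers, y is the line along which they close (so a half turn about z gives the same grasp; the last joint's range is limited). The gripper opens to 85 mm and grips with 20 to 120 N. Pads are 22 mm wide; open, the fingers measure 114 mm over their backs; the gripper's body (76 mm by 85 mm) begins 54 mm behind the grasp point. The pads swing forward as they close: fully open they stand 13 mm farther back than shut.
Start: joints at [1.15, 0.521, -0.036, 1.599, 0.021, 1.021, -0.113], TCP at [0.215, -0.587, 0.231] pointing down, gripper open.
Joint ranges: [-2.91, 2.91], [-0.3, 2.13], [-1.5, 1.42], [0.17, 2.43], [-1.26, 4.41], [0.16, 1.93], [-2.52, 2.52]. Speed limits (rad/s): [1.89, 1.89, 2.39, 2.39, 3.01, 3.01, 3.01].

### API

Orientations are given as [roll, pitch, yaw] about the fixed x, y, z axes, in that order (R = Rz(yaw) Ry(pitch) Rx(roll)).
In Python, from workcell import observe, viewer, bot gives the robot as it stands. The module is installed in compiled form; this text tells all that it offers.
- The arm moves only by the tool play_rows, never from a script. Its argument "motion" is a list of rows, each a list of 7 numbers: the shift along the tool's x, y, z in cm, then the turn, a rotation vector about the tool's x, y, z in rad, then the opening, from -1 (shut) to 1 (fully open), so that 0 is half open. A call has exactly 5 rows; each row is the pose to reach, as a shift and turn from the pose commanded when the call began, along the tool's axes at that moment; what a row does not reach only later rows make up. A row lasts 1/10 s, in which the tool goes at most 50 mm and 8.59 degrees, less where a joint would pass 70% of its speed; a pose out of reach is approached as far as the arm can. A call with a gripper value outside its range is refused whole. The fingers move at their own pace and stop on an object; "squeeze" is the grip in N (left out, the last holds). Time passes only in rows, so rows that repeat a pose let the fingers close, or fill a call up. It gives the time, the measured TCP pose, the force, the opening and the grip force at its end, in the units of the state.
- observe(): the state, without advancing time (a new reading comes with each control period).
- viewer.grab_frame(name): name is "scene" or "side" or "wrist"; returns (picture, depth): 480x640x3 uint8, red, green, blue; 480x640 float32, m along the optical axis (not along the pixel's ray), 0 where there is no reading.
- viewer.camera_info(name): a dict with "fx", "fy", "cx", "cy" (pixels), "R" (3x3) and "t" (3): a world point X has camera coordinates R X + t. Camera axes: x right, y down, z forward; pixel columns grow to the right and rows downward; lengths in m; the calibration is good to about 2 mm. A picture is of the moment at which its call begins: read the wrist's pose just before it. camera_info takes no time and is no camera call; for the wrist camera it gives the pose at the moment of the call.
- bot.job_done(): hands the job in; it is judged then, once.
The state is a dict: "clock": time; "qpos": joint angles; "qd": joint speeds; "joint_efforts": joint torques, N m; "position": TCP position; "tool_rot": TCP orientation; "force": force on the tool from outside, world axes, zero at the start; "moment": the same for the moment, N m; "grip_width": finger opening in m; "finger_force": force on a finger pad.
Only numpy, scipy, OpenCV 4.12 (cv2) and the standard library are available. Lean on these libraries where they do the work, as an engineer would, in place of code of your own. Each camera call takes 0.05 s, during which the arm holds its last target. There are 200 camera calls.

## Working session

There is one attempt and no reset: what is moved stays moved. The work goes in short steps, Python scripts to look and compute and a tool call to move; the robot and the scene stay as the last step left them, time stands still between calls to the robot, and variables do not carry over. Pictures are saved under pics/ and viewed, at most 10 in all, crops included, and the job is handed in when it is done.

Besides the shell and the picture viewer there is one more tool, called after ">>>" in YAML: its name, and indented under it one key for each argument. play_rows: Moves the arm, as the interface text tells. Its arguments: {"type":"object","properties":{"motion":{"type":"array"},"squeeze":{"type":"number"}},"required":["motion"]}

```bash
mkdir -p pics; cat > h.py <<'E'
import numpy as np, cv2
from workcell import observe, viewer, bot
def grab(n,fn=None):
    ci=viewer.camera_info(n); p,d=viewer.grab_frame(n)
    if fn: cv2.imwrite('pics/'+fn,p[:,:,::-1])
    return p,d,ci
def cloud(d,ci):
    v,u=np.mgrid[0:480,0:640]
    c=np.stack([(u-ci['cx'])/ci['fx']*d,(v-ci['cy'])/ci['fy']*d,d],-1)
    W=(c-ci['t'])@np.array(ci['R']); W[d==0]=np.nan
    return W
E
python3 - <<'E'
from h import *
s=observe(); print(s)
for n in ('scene','side'):
    p,d,ci=grab(n,n+'0.png'); np.savez(n+'0.npz',p=p,d=d,**ci)
    print(n,-np.array(ci['R']).T@ci['t'],ci['fx'])
E
```

```text
{'clock': 0.0, 'qpos': array([ 1.14980826,  0.52202632, -0.03634188,  1.60000653,  0.02119037,
        1.02108996, -0.11280843]), 'qd': array([ 0.00110165,  0.00142081, -0.00088217, -0.00046329, -0.00202535,
        0.00201055, -0.00100636]), 'joint_efforts': array([ 2.72158803e-03, -9.27104616e+01,  1.98104471e+00, -3.69933522e+01,
        1.79612834e-02,  8.18891072e-03,  2.96184658e-05]), 'position': array([ 0.21463316, -0.58662995,  0.23071842]), 'tool_rot': array([-3.14044897e+00,  6.62476970e-05,  3.50777197e-01]), 'force': array([ 0.09223833,  0.15376658, -0.06736473]), 'moment': array([-0.04772128,  0.00626719, -0.08356377]), 'finger_force': 0.0, 'grip_width': 0.0853398725272201}
scene [0.02780133 0.73218437 0.60809638] 554.0037052420546
side [ 0.45908391 -0.49871144  0.53863069] 518.2657266682979
```

View pics/scene0.png

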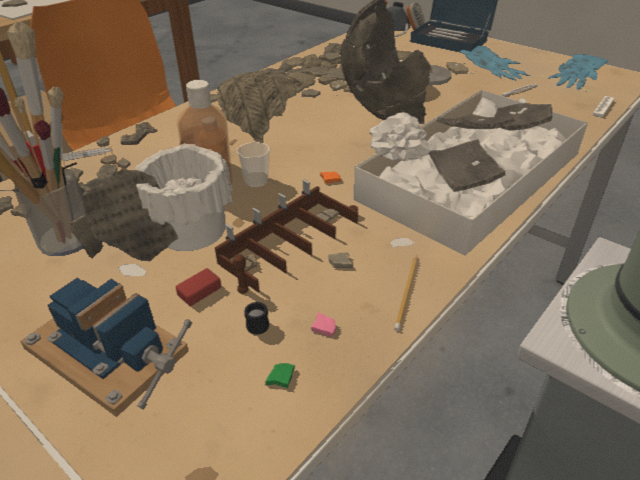

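View pics/side0.png

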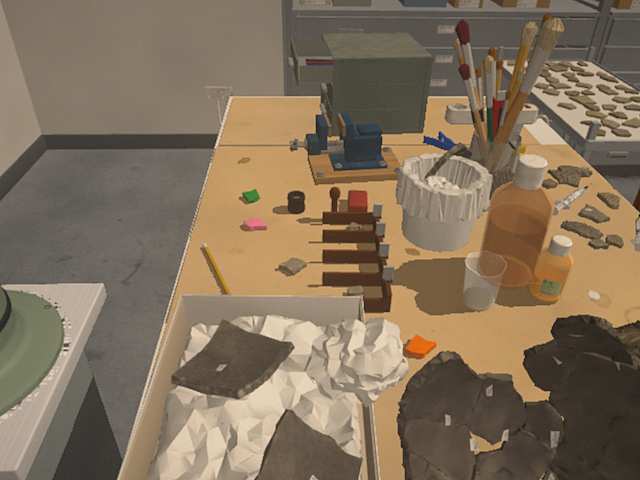

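Both views show the knobbed post at the left (+y) end: scene (243,275), side (335,198). That makes the third gap gap_c. The grey sherd lies at scene (341,261), side (292,266). Next I'll make a top-down map from both depths.

```bash
python3 - <<'E'
from h import *
P=[];C=[]
for n in ('scene','side'):
    z=np.load(n+'0.npz'); ci={k:z[k] for k in('fx','fy','cx','cy','R','t')}
    W=cloud(z['d'],ci).reshape(-1,3); c=z['p'].reshape(-1,3)
    P.append(W);C.append(c)
    for nm,px in dict(scene=dict(sherd=(341,260),post=(239,262)),side=dict(sherd=(292,266),post=(335,192)))[n].items():
        print(n,nm,cloud(z['d'],ci)[px[1],px[0]].round(4))
W=np.concatenate(P);C=np.concatenate(C)
np.savez('pc.npz',W=W,C=C,n=len(P[0]))
# topdown 1mm -> 1px.. region x .3-.8 , y -.25..+.35
x0,y0,s=.35,-.3,.001
m=np.isfinite(W).all(1)&(W[:,2]<.2)&(W[:,2]>-.01)
W=W[m];C=C[m];o=np.argsort(W[:,2]);W=W[o];C=C[o]
r=((.85-W[:,0])/s).astype(int);q=((.35-W[:,1])/s).astype(int)
k=(r>0)&(r<500)&(q>0)&(q<650)
im=np.zeros((500,650,3),np.uint8)
for a in range(2):
  for b in range(2):
    im[np.clip(r[k]+a,0,499),np.clip(q[k]+b,0,649)]=C[k][:,::-1]
for i in range(0,500,50): cv2.putText(im,f'{.85-i*s:.2f}',(0,i+4),0,.35,(0,0,255))
for i in range(0,650,50): cv2.putText(im,f'{.35-i*s:.2f}',(i,498),0,.35,(0,0,255))
cv2.imwrite('pics/top.png',im)
E
```

```text
scene sherd [0.4493 0.1864 0.0093]
scene post [0.5254 0.337  0.0642]
side sherd [0.4493 0.1772 0.0105]
side post [0.5287 0.3242 0.0654]
```

View pics/top.png

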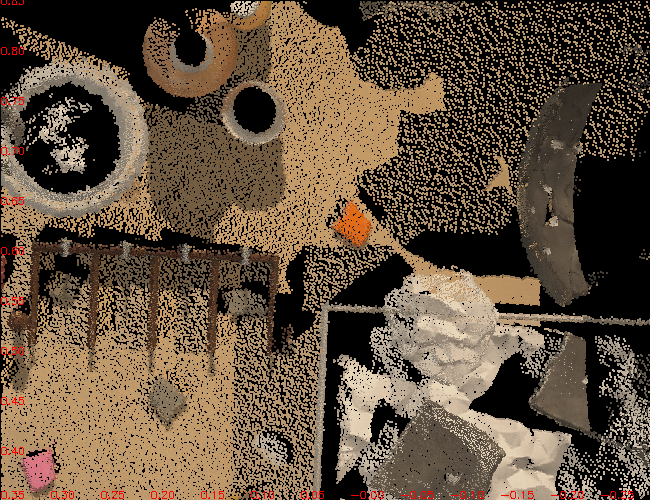

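The map shows the rail at x≈0.60, the dividers at y≈0.32 to 0.08, and the sherd near (0.45,0.18), almost in front of gap_c. I'll fit the rack pose and the sherd outline.

```bash
python3 - <<'E'
from h import *
from scipy.optimize import minimize
z=np.load('pc.npz');W=z['W'];C=z['C'].astype(int);n=int(z['n'])
idx=np.arange(len(W))
box=np.isfinite(W).all(1)&(W[:,0]>.47)&(W[:,0]<.63)&(W[:,1]>.05)&(W[:,1]<.345)
top=box&(((W[:,2]>.0335)&(W[:,2]<.0385))|((W[:,2]>.0235)&(W[:,2]<.028)))&(C.max(1)<110)&(C[:,0]-C[:,2]>15)
def rects(Q):
    out=[np.maximum(abs(Q[:,0]-.046)-.004,0)+0*Q[:,1]+np.maximum(abs(Q[:,1])-.1225,0)]
    for y in(.12,.06,0,-.06,-.12): out.append(np.hypot(np.maximum(abs(Q[:,1]-y)-.0025,0),np.maximum(abs(Q[:,0]+.005)-.047,0)))
    return np.min(out,0)
def tr(p,P):
    c,s=np.cos(p[2]),np.sin(p[2]);d=P-p[:2];return np.c_[c*d[:,0]+s*d[:,1],-s*d[:,0]+c*d[:,1]]
for nm,sel in(('scene',idx<n),('side',idx>=n),('both',idx>=0)):
    P=W[top&sel][:,:2]
    f=lambda p:np.minimum(rects(tr(p,P)),.01).mean()*1e3
    best=min((minimize(f,[.556,.198+dy,ya],method='Nelder-Mead',options=dict(initial_simplex=np.array([.556,.198+dy,ya])+np.array([[0,0,0],[.01,0,0],[0,.01,0],[0,0,.05]]),xatol=1e-5)) for dy in(-.01,0,.01) for ya in(-.05,.05)),key=lambda r:r.fun)
    print(nm,len(P),best.x.round(4),best.fun.round(3))
    # tabs
    t=box&sel&(W[:,2]>.045)&(W[:,2]<.07); Q=tr(best.x,W[t][:,:2])
    for y in(.09,.03,-.03,-.09):
        k=(abs(Q[:,1]-y)<.02)&(abs(Q[:,0]-.046)<.02); print(y,k.sum(),Q[k].mean(0).round(4),W[t][k].max(0)[2].round(4) if k.any() else '')
    s=sel&np.isfinite(W).all(1)&(W[:,2]>.005)&(W[:,2]<.02)&(abs(W[:,0]-.45)<.035)&(abs(W[:,1]-.18)<.035)
    h=cv2.minAreaRect((W[s][:,:2]*1000).astype(np.float32));print('sherd',h,W[s].min(0).round(3),W[s].max(0).round(3))
    Q=tr(best.x,W[s][:,:2]);print(' rackframe',Q.min(0).round(3),Q.max(0).round(3), 'hull',cv2.convexHull((Q*1000).astype(np.int32)).reshape(-1,2).tolist())
E
```

```text
scene 1161 [ 0.5525  0.1981 -0.0484] 0.395
0.09 74 [0.0457 0.0901] 0.0654
0.03 71 [0.0461 0.0301] 0.066
-0.03 72 [ 0.0463 -0.0301] 0.0657
-0.09 71 [ 0.0466 -0.0899] 0.0658
sherd ((452.3103332519531, 185.76231384277344), (34.50722885131836, 33.816471099853516), 50.320247650146484) [0.429 0.162 0.005] [0.473 0.202 0.014]
 rackframe [-0.123 -0.04 ] [-0.078 -0.002] hull [[-78, -13], [-80, -10], [-82, -8], [-85, -6], [-95, -2], [-100, -1], [-102, -1], [-118, -15], [-120, -17], [-122, -20], [-121, -22], [-97, -40], [-95, -40], [-85, -25], [-79, -15]]
side 765 [ 0.5515  0.1965 -0.0501] 0.314
0.09 95 [0.047  0.0906] 0.0655
0.03 101 [0.0469 0.0303] 0.066
-0.03 107 [ 0.0471 -0.0296] 0.0655
-0.09 124 [ 0.0471 -0.0896] 0.0655
sherd ((450.73065185546875, 185.97659301757812), (35.17756271362305, 33.208187103271484), 48.69977951049805) [0.428 0.163 0.005] [0.473 0.201 0.013]
 rackframe [-0.123 -0.038] [-0.078 -0.001] hull [[-78, -12], [-80, -9], [-85, -4], [-90, -1], [-100, 0], [-123, -17], [-123, -19], [-115, -25], [-97, -38], [-92, -32], [-79, -16], [-78, -14]]
both 1926 [ 0.5524  0.1974 -0.0493] 0.402
0.09 169 [0.046  0.0902] 0.0655
0.03 172 [0.0461 0.03  ] 0.066
-0.03 179 [ 0.0463 -0.0301] 0.0657
-0.09 195 [ 0.0464 -0.0901] 0.0658
sherd ((450.92572021484375, 186.27464294433594), (34.942779541015625, 35.30657196044922), 52.684478759765625) [0.428 0.162 0.005] [0.473 0.202 0.014]
 rackframe [-0.124 -0.04 ] [-0.078 -0.001] hull [[-78, -13], [-80, -10], [-85, -5], [-91, -2], [-95, -1], [-102, 0], [-123, -18], [-123, -20], [-122, -21], [-116, -26], [-99, -38], [-97, -39], [-95, -39], [-80, -17]]
```

```bash
cat >> h.py <<'E'
from scipy.spatial.transform import Rotation as Ro
RK=np.array([.5525,.1975,-.0495])
def w(x,y,z):
    c,s=np.cos(RK[2]),np.sin(RK[2]); return np.array([RK[0]+c*x-s*y,RK[1]+s*x+c*y,z])
def go(*targets):  # (pos,yaw) chain of targets -> row values, each from the pose before
    s=observe(); p=s['position'];R=Ro.from_euler('xyz',s['tool_rot']);print(s['clock'],p.round(4),s['tool_rot'].round(3),s['force'].round(1),s['grip_width'])
    for q,yaw in targets:
        T=Ro.from_euler('xyz',[np.pi,0,yaw])
        print((R.inv().apply(q-p)*100).round(2),(R.inv()*T).as_rotvec().round(3)); p,R=q,T
E
python3 - <<'E'
from h import *
z=np.load('pc.npz');W=z['W'];W=W[np.isfinite(W).all(1)]
for x in(.3,.4,.5,.6):
  print(x,[(y,W[(abs(W[:,0]-x)<.05)&(abs(W[:,1]-y)<.05)][:,2].max(initial=-1).round(3)) for y in np.arange(-.55,.36,.1).round(2)])
A=(np.array([.38,-.42,.30]),.8);B=(np.array([.52,-.15,.30]),1.2)
C=(np.array([.58,.15,.30]),1.52);D=(w(.046,.122,.16),1.521)
go(A,B,C,D)
E
```

```text
0.3 [(np.float64(-0.55), np.float64(0.004)), (np.float64(-0.45), np.float64(0.077)), (np.float64(-0.35), np.float64(0.09)), (np.float64(-0.25), np.float64(0.078)), (np.float64(-0.15), np.float64(0.094)), (np.float64(-0.05), np.float64(0.087)), (np.float64(0.05), np.float64(0.078)), (np.float64(0.15), np.float64(0.011)), (np.float64(0.25), np.float64(0.011)), (np.float64(0.35), np.float64(0.004))]
0.4 [(np.float64(-0.55), np.float64(0.003)), (np.float64(-0.45), np.float64(0.095)), (np.float64(-0.35), np.float64(0.094)), (np.float64(-0.25), np.float64(0.112)), (np.float64(-0.15), np.float64(0.121)), (np.float64(-0.05), np.float64(0.1)), (np.float64(0.05), np.float64(0.078)), (np.float64(0.15), np.float64(0.013)), (np.float64(0.25), np.float64(0.014)), (np.float64(0.35), np.float64(0.037))]
0.5 [(np.float64(-0.55), np.float64(0.009)), (np.float64(-0.45), np.float64(0.078)), (np.float64(-0.35), np.float64(0.077)), (np.float64(-0.25), np.float64(0.192)), (np.float64(-0.15), np.float64(0.126)), (np.float64(-0.05), np.float64(0.126)), (np.float64(0.05), np.float64(0.078)), (np.float64(0.15), np.float64(0.03)), (np.float64(0.25), np.float64(0.029)), (np.float64(0.35), np.float64(0.071))]
0.6 [(np.float64(-0.55), np.float64(0.004)), (np.float64(-0.45), np.float64(0.005)), (np.float64(-0.35), np.float64(0.023)), (np.float64(-0.25), np.float64(0.218)), (np.float64(-0.15), np.float64(0.211)), (np.float64(-0.05), np.float64(0.128)), (np.float64(0.05), np.float64(0.042)), (np.float64(0.15), np.float64(0.066)), (np.float64(0.25), np.float64(0.136)), (np.float64(0.35), np.float64(0.13))]
0.1 [ 0.2147 -0.5867  0.2308] [-3.141  0.     0.351] [-0.2  0.8  0.6] 0.08529541870223747
[21.26 -9.98 -6.91] [-0.001 -0.    -0.449]
[29.12 -8.77 -0.  ] [ 0.   0.  -0.4]
[30.14 -5.28 -0.  ] [-0.    0.   -0.32]
[16.81  1.6  14.  ] [ 0.     0.    -0.001]
```

```bash
python3 - <<'E'
from h import *
z=np.load('pc.npz');W=z['W'];W=W[np.isfinite(W).all(1)]
W=W[(W[:,1]>.0)&(W[:,1]<.42)&(W[:,0]>.58)&(W[:,0]<.8)]
for h in(.07,.09,.11,.125):
  k=W[W[:,2]>h]; print(h,[(y,k[abs(k[:,1]-y)<.01][:,0].min(initial=9).round(3)) for y in np.arange(.1,.42,.03).round(2)], k[:,2].max())
A=(np.array([.38,-.42,.34]),.8);B=(np.array([.52,-.15,.34]),1.2)
C=(np.array([.56,.15,.34]),1.52);D=(w(.038,.122,.18),1.521)
go(A,B,C,D)
E
```

```text
0.07 [(np.float64(0.1), np.float64(0.705)), (np.float64(0.13), np.float64(0.719)), (np.float64(0.16), np.float64(0.754)), (np.float64(0.19), np.float64(0.758)), (np.float64(0.22), np.float64(0.658)), (np.float64(0.25), np.float64(0.637)), (np.float64(0.28), np.float64(0.633)), (np.float64(0.31), np.float64(0.636)), (np.float64(0.34), np.float64(0.648)), (np.float64(0.37), np.float64(0.692)), (np.float64(0.4), np.float64(0.724))] 0.2912273113962674
0.09 [(np.float64(0.1), np.float64(9.0)), (np.float64(0.13), np.float64(0.758)), (np.float64(0.16), np.float64(0.754)), (np.float64(0.19), np.float64(0.758)), (np.float64(0.22), np.float64(0.658)), (np.float64(0.25), np.float64(0.639)), (np.float64(0.28), np.float64(0.634)), (np.float64(0.31), np.float64(0.637)), (np.float64(0.34), np.float64(0.648)), (np.float64(0.37), np.float64(0.692)), (np.float64(0.4), np.float64(0.74))] 0.2912273113962674
0.11 [(np.float64(0.1), np.float64(9.0)), (np.float64(0.13), np.float64(0.758)), (np.float64(0.16), np.float64(0.754)), (np.float64(0.19), np.float64(0.758)), (np.float64(0.22), np.float64(0.659)), (
[... 254 characters left out ...]
5 [(np.float64(0.1), np.float64(9.0)), (np.float64(0.13), np.float64(0.759)), (np.float64(0.16), np.float64(0.754)), (np.float64(0.19), np.float64(0.758)), (np.float64(0.22), np.float64(0.66)), (np.float64(0.25), np.float64(0.64)), (np.float64(0.28), np.float64(0.636)), (np.float64(0.31), np.float64(0.639)), (np.float64(0.34), np.float64(0.652)), (np.float64(0.37), np.float64(0.697)), (np.float64(0.4), np.float64(0.773))] 0.2912273113962674
0.1 [ 0.2147 -0.5867  0.2308] [-3.141  0.     0.351] [-0.2  0.8  0.6] 0.08529541870223747
[ 21.26  -9.98 -10.91] [-0.001 -0.    -0.449]
[29.12 -8.77 -0.  ] [ 0.   0.  -0.4]
[29.41 -7.14 -0.  ] [-0.    0.   -0.32]
[16.91  2.79 16.  ] [ 0.     0.    -0.001]
```

>>> play_rows:
  motion:
    - [5,-2,-5,0,0,-0.11,-1]
    - [10,-5,-8,0,0,-0.22,-1]
    - [15,-7.5,-11,0,0,-0.33,-1]
    - [21,-10,-11,0,0,-0.45,-1]
    - [21,-10,-11,0,0,-0.45,-1]

```text
clock: 0.6
position: [0.3696, -0.4282, 0.3392]
tool_rot: [3.141, 0.0, 0.805]
force: [1.0, -1.6, 0.7]
grip_width: 0.0123
finger_force: 0.0
```

>>> play_rows:
  motion:
    - [4.5,-1.4,0,0,0,-0.07,-1]
    - [9,-2.8,0,0,0,-0.14,-1]
    - [13.5,-4.2,0,0,0,-0.21,-1]
    - [18,-5.6,0,0,0,-0.28,-1]
    - [22.5,-7,0,0,0,-0.35,-1]

```text
clock: 1.1
position: [0.4755, -0.2176, 0.3384]
tool_rot: [-3.141, 0.0, 1.153]
force: [1.1, -1.0, 0.6]
grip_width: -0.0001
finger_force: 0.0
```

```bash
python3 - <<'E'
s=open('h.py').read()
s=s.replace("        T=Ro.from_euler('xyz',[np.pi,0,yaw])\n","        T=yaw if isinstance(yaw,Ro) else Ro.from_euler('xyz',[np.pi,0,yaw])\n")
s+='''
def tilt(t,yaw): # lean the tool's top towards -x of the rack
    return Ro.from_euler('z',RK[2])*Ro.from_euler('y',-t)*Ro.from_euler('z',-RK[2])*Ro.from_euler('xyz',[np.pi,0,yaw])
'''
open('h.py','w').write(s)
E
python3 - <<'E'
from h import *
C=(np.array([.55,.10,.34]),1.521);D=(w(.040,.122,.18),tilt(.25,1.521));E=(w(.040,.122,.052),D[1]);F=(w(.040,-.064,.052),D[1]);G=(w(.040,-.064,.13),D[1])
go(C,D,E,F,G)
E
```

```text
1.1 [ 0.4755 -0.2176  0.3384] [-3.141  0.     1.153] [ 1.1 -1.   0.6] -0.00013107172657074887
[32.05 -6.06 -0.17] [-0.     0.    -0.368]
[21.95  3.76 16.  ] [-0.25  0.    0.  ]
[-0.   -3.17 12.4 ] [0. 0. 0.]
[-1.86e+01  1.00e-02 -0.00e+00] [0. 0. 0.]
[ 0.    1.93 -7.56] [0. 0. 0.]
```

>>> play_rows:
  motion:
    - [4.5,-1.2,0,0,0,-0.1,-1]
    - [9,-2.4,0,0,0,-0.2,-1]
    - [13.5,-3.6,0,0,0,-0.3,-1]
    - [18,-4.8,0,0,0,-0.37,-1]
    - [22.5,-5.5,0,0,0,-0.37,-1]

```text
clock: 1.6
position: [0.5163, 0.0103, 0.3385]
tool_rot: [-3.142, 0.0, 1.524]
force: [1.1, -0.1, 1.0]
grip_width: 0.0001
finger_force: 0.0
```

>>> play_rows:
  motion:
    - [4.5,0.7,0,-0.05,0,0,-1]
    - [9,1,0,-0.1,0,0,-1]
    - [13.5,1,0,-0.15,0,0,-1]
    - [18,1,0,-0.2,0,0,-1]
    - [22,1,0,-0.25,0,0,-1]

```text
clock: 2.1
position: [0.5373, 0.2299, 0.3384]
tool_rot: [2.89, -0.001, 1.521]
force: [2.0, -0.5, 0.2]
grip_width: 0.0003
finger_force: 0.0
```

```bash
python3 - <<'E'
from h import *
T=tilt(.25,1.521)
go((w(.040,.122,.18),T),(w(.040,.122,.052),T))
E
```

```text
2.1 [0.5373 0.2299 0.3384] [ 2.890e+00 -1.000e-03  1.521e+00] [ 2.  -0.5  0.2] 0.0002737377061657027
[ 9.03  1.55 16.77] [ 0.002 -0.001  0.   ]
[-0.   -3.17 12.4 ] [0. 0. 0.]
```

>>> play_rows:
  motion:
    - [3,0.5,3,0,0,0,-1]
    - [6,1,7,0,0,0,-1]
    - [9,1.5,11,0,0,0,-1]
    - [9,1.5,15,0,0,0,-1]
    - [9,1.5,16.8,0,0,0,-1]

```text
clock: 2.6
position: [0.5972, 0.3144, 0.1751]
tool_rot: [2.896, 0.003, 1.522]
force: [-0.2, -0.6, 0.1]
grip_width: -0.0002
finger_force: 0.0
```

```bash
python3 - <<'E'
from h import *
T=tilt(.25,1.521)
go((w(.040,.122,.18),T),(w(.040,.122,.080),T))
E
```

```text
2.6 [0.5972 0.3144 0.1751] [2.896 0.003 1.522] [-0.2 -0.6  0.1] -0.00023949504856965158
[ 0.3   0.23 -0.45] [-0.004  0.003  0.001]
[-0.   -2.47  9.69] [0. 0. 0.]
```

>>> play_rows:
  motion:
    - [0,-0.8,3,0,0,0,-1]
    - [0,-1.6,6.5,0,0,0,-1]
    - [0,-2.5,9.7,0,0,0,-1]
    - [0,-2.5,9.7,0,0,0,-1]
    - [0,-2.5,9.7,0,0,0,-1]

```text
clock: 3.1
position: [0.5983, 0.3147, 0.0805]
tool_rot: [2.891, -0.0, 1.52]
force: [0.7, 0.5, 1.5]
grip_width: -0.0006
finger_force: 0.0
```

```bash
python3 - <<'E'
from h import *
T=tilt(.25,1.521)
go((w(.040,.122,.052),T),(w(.040,-.064,.052),T))
grab('side','s1.png'); p,d,ci=grab('scene'); cv2.imwrite('pics/c1.png',cv2.resize(p[100:340,140:460,::-1],None,fx=2,fy=2))
E
```

```text
3.1 [0.5983 0.3147 0.0805] [ 2.891 -0.     1.52 ] [0.7 0.5 1.5] -0.0005740673408654969
[ 0.27 -0.7   2.76] [ 0.     0.    -0.001]
[-1.86e+01  1.00e-02 -0.00e+00] [0. 0. 0.]
```

View pics/c1.png

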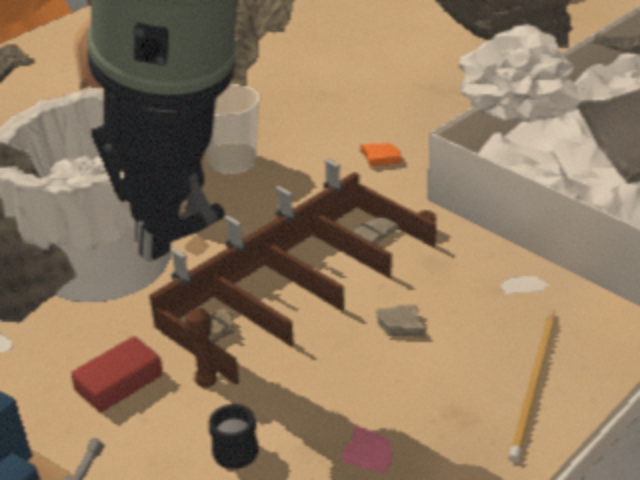

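```bash
python3 -c "
import cv2;p=cv2.imread('pics/s1.png');cv2.imwrite('pics/s1c.png',cv2.resize(p[100:320,260:500],None,fx=2.5,fy=2.5))"
```

```text
(no output)
```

View pics/s1c.png

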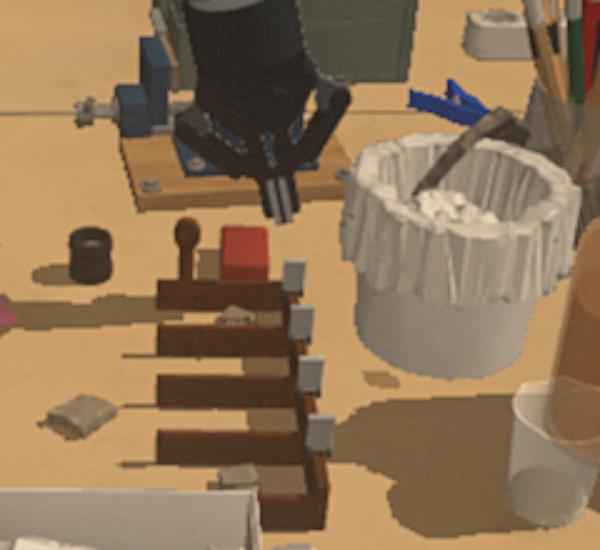

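```bash
python3 - <<'E'
from h import *
z=np.load('pc.npz');W=z['W'];W=W[np.isfinite(W).all(1)]
k=W[(W[:,1]>.2)&(W[:,1]<.36)&(W[:,0]>.625)&(W[:,0]<.7)]
for x in(.64,.65,.66,.68): print(x,k[abs(k[:,0]-x)<.006][:,2].max())
T=tilt(.45,1.521)
go((w(.042,.122,.080),T),(w(.042,.122,.050),T),(w(.042,-.064,.050),T),(w(.042,-.064,.13),T))
E
```

```text
0.64 0.13553047707721877
0.65 0.1367849146917622
0.66 0.1367849146917622
0.68 0.12875788746484987
3.2 [0.599  0.3152 0.0816] [ 2.889e+00 -2.000e-03  1.520e+00] [0.5 0.5 0.4] -0.00010739781305344593
[0.22 0.09 0.19] [-0.198 -0.001 -0.001]
[-0.  -1.3  2.7] [0. 0. 0.]
[-1.86e+01  1.00e-02 -0.00e+00] [0. 0. 0.]
[ 0.    3.48 -7.2 ] [0. 0. 0.]
```

>>> play_rows:
  motion:
    - [0.1,0,0.1,-0.1,0,0,-1]
    - [0.2,0.1,0.2,-0.2,0,0,-1]
    - [0.2,0.1,0.2,-0.2,0,0,-1]
    - [0.2,-0.5,1.5,-0.2,0,0,-1]
    - [0.2,-0.5,1.5,-0.2,0,0,-1]

```text
clock: 3.7
position: [0.5968, 0.3175, 0.0642]
tool_rot: [2.691, -0.0, 1.521]
force: [0.1, -0.4, -0.1]
grip_width: 0.0001
finger_force: 0.0
```

```bash
python3 - <<'E'
from h import *
T=tilt(.45,1.521)
go((w(.042,.122,.050),T),(w(.042,-.064,.050),T))
E
```

```text
3.7 [0.5968 0.3175 0.0642] [ 2.691 -0.     1.521] [ 0.1 -0.4 -0.1] 8.811218688392957e-05
[-0.01 -0.28  1.44] [ 0.001 -0.001  0.   ]
[-1.86e+01  1.00e-02 -0.00e+00] [0. 0. 0.]
```

>>> play_rows:
  motion:
    - [0,-0.3,1.4,0,0,0,-1]
    - [0,-0.3,1.4,0,0,0,-1]
    - [-1.2,-0.3,1.4,0,0,0,-1]
    - [-2.4,-0.3,1.4,0,0,0,-1]
    - [-3.6,-0.3,1.4,0,0,0,-1]

```text
clock: 4.2
position: [0.5987, 0.2796, 0.0503]
tool_rot: [2.691, -0.001, 1.52]
force: [-0.5, 3.6, -0.7]
grip_width: 0.0001
finger_force: 1.1
```

>>> play_rows:
  motion:
    - [-1.2,0,0,0,0,0,-1]
    - [-2.4,0,0,0,0,0,-1]
    - [-3.6,0,0,0,0,0,-1]
    - [-4.8,0,0,0,0,0,-1]
    - [-4.8,0,0,0,0,0,-1]

```text
clock: 4.7
position: [0.5962, 0.2302, 0.0497]
tool_rot: [2.692, 0.001, 1.519]
force: [0.1, 0.7, 1.3]
grip_width: 0.0003
finger_force: 0.6
```

```bash
python3 - <<'E'
from h import *
T=tilt(.45,1.521)
p,d,ci=grab('side');cv2.imwrite('pics/s2.png',cv2.resize(p[100:320,260:500,::-1],None,fx=2.5,fy=2.5))
go((w(.042,.038,.050),T),(w(.042,-.064,.050),T))
E
```

```text
4.75 [0.5962 0.2317 0.0498] [2.691 0.    1.52 ] [1.1 1.2 1.1] 4.283842212726309e-05
[ 0.17  0.01 -0.02] [ 0.     0.001 -0.001]
[-10.2   0.   -0. ] [0. 0. 0.]
```

View pics/s2.png

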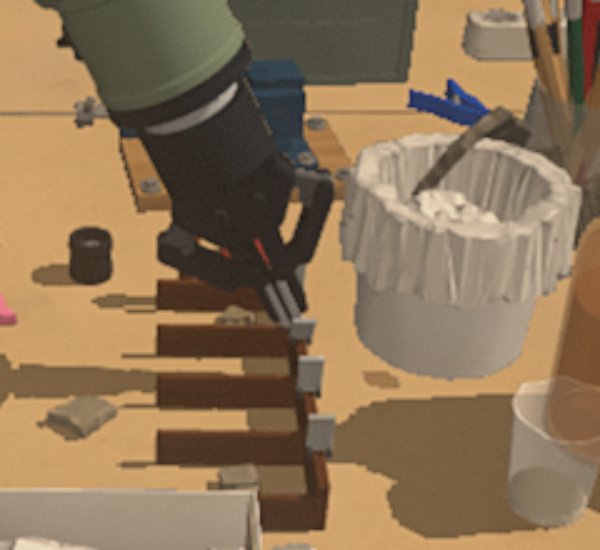

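The fingertip (290,315) is just starting to bend tab b at (303,328). Tab a has been passed, and the bowl is clear. The sweep can go on.

>>> play_rows:
  motion:
    - [-1.2,0,0,0,0,0,-1]
    - [-2.4,0,0,0,0,0,-1]
    - [-3.6,0,0,0,0,0,-1]
    - [-4.8,0,0,0,0,0,-1]
    - [-6,0,0,0,0,0,-1]

```text
clock: 5.25
position: [0.5931, 0.173, 0.0496]
tool_rot: [2.691, -0.0, 1.521]
force: [1.1, 1.9, -0.8]
grip_width: 0.0001
finger_force: 0.8
```

```bash
python3 - <<'E'
from h import *
T=tilt(.45,1.521)
go((w(.042,-.064,.050),T),(w(.042,-.064,.13),T))
E
```

```text
5.25 [0.5931 0.173  0.0496] [ 2.691 -0.     1.521] [ 1.1  1.9 -0.8] 9.272802636075289e-05
[-4.15  0.03 -0.03] [ 0. -0.  0.]
[ 0.    3.48 -7.2 ] [0. 0. 0.]
```

>>> play_rows:
  motion:
    - [-1.2,0,0,0,0,0,-1]
    - [-2.4,0,0,0,0,0,-1]
    - [-3.6,0,0,0,0,0,-1]
    - [-4.1,0,0,0,0,0,-1]
    - [-4.1,0,0,0,0,0,-1]

```text
clock: 5.75
position: [0.5912, 0.1314, 0.0496]
tool_rot: [2.691, 0.0, 1.52]
force: [0.4, 0.2, 0.2]
grip_width: 0.0002
finger_force: 0.0
```

```bash
python3 - <<'E'
from h import *
T=tilt(.45,1.521)
p,d,ci=grab('side');cv2.imwrite('pics/s3.png',cv2.resize(p[100:320,260:500,::-1],None,fx=2.5,fy=2.5))
go((w(.042,-.064,.13),T))
E
```

```text
5.8 [0.5912 0.1321 0.0496] [ 2.692 -0.     1.52 ] [-0.1 -0.1 -0.4] -5.597959401480379e-05
[-0.06  3.51 -7.24] [ 0.     0.    -0.001]
```

View pics/s3.png

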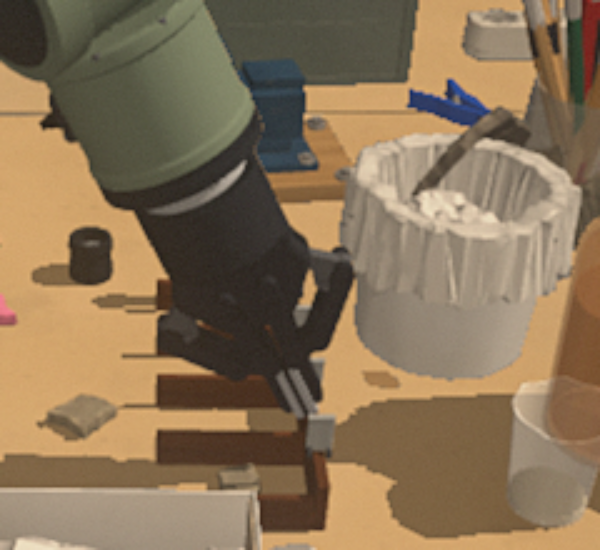

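Tab c has sprung upright behind the finger at (318,368), and tab d at (318,435) is untouched. I'll lift and go to the pushing pose.

>>> play_rows:
  motion:
    - [0,1,-2,0,0,0,-1]
    - [0,2,-4,0,0,0,-1]
    - [0,3,-6,0,0,0,-1]
    - [0,4,-8,0,0,0,-1]
    - [0,4.5,-9,0,0,0,-0.58]

```text
clock: 6.3
position: [0.5928, 0.1335, 0.1527]
tool_rot: [2.69, -0.002, 1.523]
force: [0.7, -0.6, -0.9]
grip_width: 0.0133
finger_force: 0.0
```

```bash
python3 - <<'E'
from h import *
print(observe()['qpos'].round(2))
A=w(-.155,-.019,.15)
go((A,1.521),(A,-.05)); go((A,1.521),(A,3.09))
E
```

```text
[-0.31  0.46 -0.15  2.09  0.97  0.33 -1.37]
6.3 [0.5928 0.1335 0.1527] [ 2.690e+00 -2.000e-03  1.523e+00] [ 0.7 -0.6 -0.9] 0.013346660856665693
[  4.31 -17.97  -8.41] [ 0.451 -0.002  0.001]
[0. 0. 0.] [ 0.    -0.     1.571]
6.3 [0.5928 0.1335 0.1527] [ 2.690e+00 -2.000e-03  1.523e+00] [ 0.7 -0.6 -0.9] 0.013346660856665693
[  4.31 -17.97  -8.41] [ 0.451 -0.002  0.001]
[0. 0. 0.] [ 0.     0.    -1.569]
```

>>> play_rows:
  motion:
    - [0.9,-3.6,-1.7,0.1,0,0,-0.58]
    - [1.8,-7.2,-3.4,0.2,0,0,-0.58]
    - [2.6,-10.8,-5,0.3,0,0,-0.58]
    - [3.5,-14.4,-6.7,0.4,0,0,-0.58]
    - [4.3,-18,-8.4,0.45,0,0,-0.58]

```text
clock: 6.8
position: [0.3953, 0.1861, 0.1479]
tool_rot: [-3.138, -0.002, 1.52]
force: [-0.1, 0.3, -0.5]
grip_width: 0.0182
finger_force: 0.0
```

>>> play_rows:
  motion:
    - [0,0,0,0,0,-0.15,-0.58]
    - [0,0,0,0,0,-0.3,-0.58]
    - [0,0,0,0,0,-0.45,-0.58]
    - [0,0,0,0,0,-0.6,-0.58]
    - [0,0,0,0,0,-0.75,-0.58]

```text
clock: 7.3
position: [0.3959, 0.1857, 0.1476]
tool_rot: [3.141, -0.001, 2.278]
force: [0.3, 0.6, -0.3]
grip_width: 0.0181
finger_force: 0.0
```

>>> play_rows:
  motion:
    - [0,0,0,0,0,-0.15,-0.58]
    - [0,0,0,0,0,-0.3,-0.58]
    - [0,0,0,0,0,-0.45,-0.58]
    - [0,0,0,0,0,-0.6,-0.58]
    - [0,0,0,0,0,-0.75,-0.58]

```text
clock: 7.8
position: [0.3959, 0.1856, 0.1476]
tool_rot: [3.141, -0.001, 3.028]
force: [0.8, 0.3, 0.4]
grip_width: 0.0177
finger_force: 0.0
```

```bash
python3 - <<'E'
from h import *
print(observe()['qpos'].round(2))
go((w(-.155,-.019,.15),3.092),(w(-.155,-.019,.03),3.092),(w(-.155,-.019,.005),3.092),(w(-.030,-.030,.005),3.092))
E
```

```text
[ 0.17  0.51 -0.95  2.12  0.58  0.8   0.31]
7.8 [0.3959 0.1856 0.1476] [ 3.141e+00 -1.000e-03  3.028e+00] [0.8 0.3 0.4] 0.01773389068983974
[-0.07  0.07 -0.24] [ 0.001 -0.001 -0.064]
[ 0. -0. 12.] [0. 0. 0.]
[ 0.  -0.   2.5] [0. 0. 0.]
[-12.5  -1.1  -0. ] [0. 0. 0.]
```

>>> play_rows:
  motion:
    - [0,0,3,0,0,-0.06,-0.58]
    - [0,0.1,6,0,0,-0.06,-0.58]
    - [0,0.1,9,0,0,-0.06,-0.58]
    - [0,0.1,11.8,0,0,-0.06,-0.58]
    - [0,0.1,11.8,0,0,-0.06,-0.58]

```text
clock: 8.3
position: [0.3946, 0.186, 0.0273]
tool_rot: [-3.14, -0.004, 3.082]
force: [-0.0, 0.5, 1.0]
grip_width: 0.018
finger_force: 0.0
```

```bash
python3 - <<'E'
from h import *
p,d,ci=grab('scene'); cv2.imwrite('pics/c2.png',cv2.resize(p[130:370,180:500,::-1],None,fx=2,fy=2))
go((w(-.155,-.019,.005),3.092))
E
```

```text
8.35 [0.3953 0.1864 0.029 ] [-3.141e+00 -3.000e-03  3.083e+00] [-0.   0.1  0.2] 0.017957323260065106
[-0.15 -0.01  2.39] [-0.001 -0.003 -0.009]
```

View pics/c2.png

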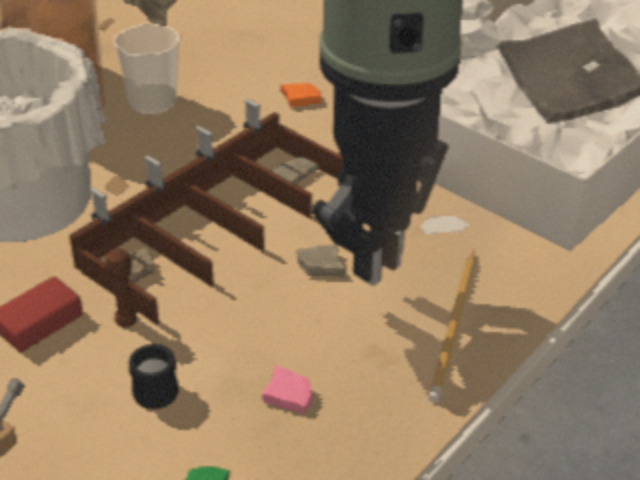

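The fingers (370–400,260) straddle the rear corner of the sherd (322,262). I'll lower and start pushing.

>>> play_rows:
  motion:
    - [0,0,1.2,0,0,0,-0.58]
    - [0,0,2.3,0,0,0,-0.58]
    - [0,0,2.3,0,0,0,-0.58]
    - [-0.8,0,2.3,0,0,0,-0.58]
    - [-1.5,-0.1,2.3,0,0,0,-0.58]

```text
clock: 8.85
position: [0.4125, 0.1842, 0.0076]
tool_rot: [3.141, 0.001, 3.081]
force: [0.4, -0.5, -0.6]
grip_width: 0.0183
finger_force: 0.0
```

>>> play_rows:
  motion:
    - [-0.7,-0.1,0,0,0,0,-0.58]
    - [-1.4,-0.1,0,0,0,0,-0.58]
    - [-2.1,-0.2,0,0,0,0,-0.58]
    - [-2.8,-0.3,0,0,0,0,-0.58]
    - [-3.5,-0.3,0,0,0,0,-0.58]

```text
clock: 9.35
position: [0.4466, 0.1784, 0.0064]
tool_rot: [-3.141, -0.0, 3.08]
force: [0.4, -0.8, -0.4]
grip_width: 0.0177
finger_force: 0.1
```

```bash
cat >> h.py <<'E'
def sherd():
    Q=[]
    for n in('scene','side'):
        p,d,ci=grab(n); W=cloud(d,ci).reshape(-1,3); c=p.reshape(-1,3).astype(int)
        k=np.isfinite(W).all(1)&(W[:,2]>.005)&(W[:,2]<.016)&(c.max(1)>60); W=W[k]
        co,s=np.cos(RK[2]),np.sin(RK[2]); D=W[:,:2]-RK[:2]; q=np.c_[co*D[:,0]+s*D[:,1],-s*D[:,0]+co*D[:,1]]
        q=q[(q[:,0]>-.125)&(q[:,0]<.038)&(abs(q[:,1]+.03)<.0262)]*1000
        print(n,len(q),np.percentile(q,[1,50,99],axis=0).round(0).tolist()); Q.append(q)
    q=np.concatenate(Q).astype(np.int32); print(cv2.convexHull(q).reshape(-1,2).tolist())
E
python3 - <<'E'
from h import *
sherd()
go((w(-.030,-.030,.005),3.092))
E
```

```text
scene 120 [[-116.0, -40.0], [-80.0, -15.0], [-59.0, -8.0]]
side 296 [[-114.0, -44.0], [-79.0, -29.0], [28.0, -4.0]]
[[37, -4], [28, -3], [-44, -3], [-104, -4], [-115, -8], [-116, -12], [-115, -38], [-114, -40], [-1, -56]]
9.45 [0.4469 0.1786 0.0064] [3.141 0.    3.08 ] [-0.9 -0.2 -0.4] 0.01811990139000389
[-7.46 -0.49  0.14] [ 0.     0.    -0.012]
```

>>> play_rows:
  motion:
    - [-0.8,-0.1,0,0,0,0,-0.58]
    - [-1.6,-0.2,0,0,0,0,-0.58]
    - [-2.4,-0.3,0,0,0,0,-0.58]
    - [-3.2,-0.4,0,0,0,0,-0.58]
    - [-4,-0.4,0,0,0,0,-0.58]

```text
clock: 9.95
position: [0.4864, 0.172, 0.0065]
tool_rot: [-3.142, -0.0, 3.08]
force: [-0.8, -0.0, -0.2]
grip_width: 0.018
finger_force: 0.1
```

```bash
python3 - <<'E'
from h import *
sherd()
go((w(-.030,-.030,.005),3.092))
p,d,ci=grab('side');a=p[170:310,270:470,::-1]
cv2.imwrite('pics/s4.png',cv2.resize(a,None,fx=4,fy=4,interpolation=cv2.INTER_CUBIC))
E
```

```text
scene 94 [[-76.0, -45.0], [-40.0, -20.0], [-19.0, -13.0]]
side 218 [[-75.0, -46.0], [-39.0, -30.0], [28.0, -4.0]]
[[33, -3], [9, -3], [-44, -4], [-72, -12], [-75, -14], [-76, -38], [-76, -43], [-75, -45], [-73, -46], [-59, -46], [-54, -45], [-31, -37], [-21, -33]]
10.05 [0.4868 0.1721 0.0064] [3.141 0.    3.08 ] [0.4 0.2 0.3] 0.017729744371559577
[-3.44 -0.1   0.14] [ 0.     0.    -0.012]
```

View pics/s4.png

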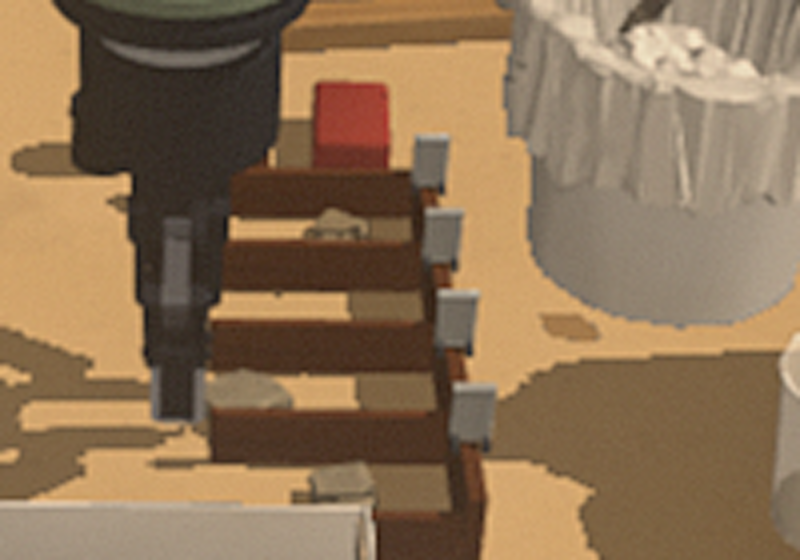

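The sherd (250,390) is going into the third gap without touching a divider. I'll push on, then back out.

>>> play_rows:
  motion:
    - [-0.8,0,0,0,0,0,-0.58]
    - [-1.6,-0.1,0,0,0,0,-0.58]
    - [-2.4,-0.1,0,0,0,0,-0.58]
    - [-3.2,-0.1,0,0,0,0,-0.58]
    - [-4,-0.1,0,0,0,0,-0.58]

```text
clock: 10.6
position: [0.5263, 0.1688, 0.0064]
tool_rot: [3.142, -0.0, 3.081]
force: [-0.7, 0.3, -0.2]
grip_width: 0.018
finger_force: 0.1
```

>>> play_rows:
  motion:
    - [0,0,0,0,0,0,-0.58]
    - [1,0,0,0,0,0,-0.58]
    - [3,0,0,0,0,0,-0.58]
    - [6,0,0,0,0,0,-0.58]
    - [6,0,-3,0,0,0,-0.58]

```text
clock: 11.1
position: [0.46, 0.1721, 0.0345]
tool_rot: [-3.139, -0.006, 3.084]
force: [0.8, -0.2, 0.3]
grip_width: 0.0179
finger_force: 0.0
```

>>> play_rows:
  motion:
    - [0,0,-4,0,0,0,-0.58]
    - [0,0,-8,0,0,0,-0.58]
    - [0,0,-12,0,0,0,-0.58]
    - [0,0,-16,0,0,0,-0.58]
    - [0,0,-16,0,0,0,-0.58]

```text
clock: 11.6
position: [0.4662, 0.1734, 0.2004]
tool_rot: [3.141, 0.006, 3.081]
force: [0.7, -0.1, -0.2]
grip_width: 0.018
finger_force: 0.0
```

```bash
python3 - <<'E'
from h import *
sherd()
p,d,ci=grab('side');q,_,_=grab('scene')
a=cv2.resize(p[170:310,270:470,::-1],(400,280));b=cv2.resize(q[150:340,180:430,::-1],(400,304))
cv2.imwrite('pics/f.png',np.vstack([a,b]))
E
```

```text
scene 211 [[-22.0, -54.0], [-1.0, -29.0], [22.0, -16.0]]
side 210 [[-31.0, -39.0], [-0.0, -29.0], [22.0, -4.0]]
[[34, -3], [-41, -3], [-52, -54], [-13, -55], [6, -55], [22, -31], [23, -29]]
```

View pics/f.png

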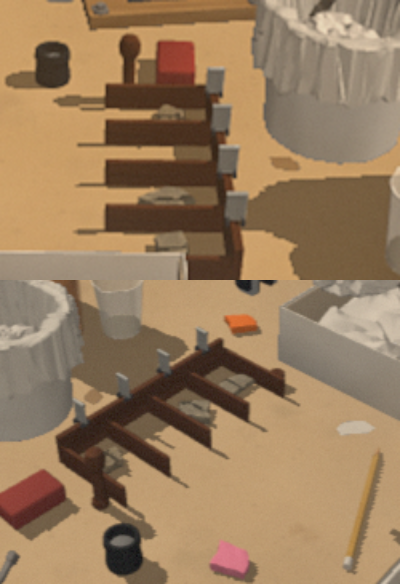

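The picture shows the sherd well inside the third gap, at (165,197) in the upper view and (197,410) in the lower one. It spans about x = -25 to +22 mm in the rack frame. All four tabs stand upright, and nothing else looks moved.

```bash
python3 -c "
from workcell import bot
print(bot.job_done())"
```

```text
the job is handed in; nothing more can be done
None
```

I flicked the first three tabs in order from the knobbed-post end, left the fourth alone, pushed the sherd well inside the third gap, and handed the job in; the result isn't shown to me.

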